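# Raise a scooter T-bar to its next button hole and clamp it

## Robot

A 6-joint arm with a two-finger parallel gripper is mounted at the origin on the work surface. World frame = base frame: x ahead of the robot, y to its left, z up, the work surface at z = 0. Lengths are in m, angles in rad, forces in N, time in s.
With the tool pointing down it reaches from about 0.35 to 0.975 m from the base axis. Payload 4.9 kg.
Tool frame: the origin (TCP) lies at the very end of the fingers, on their centre line; the grasp point (between the pads) lies 19 mm behind it (grasp_offset is the distance from the TCP to the grasp point, in m); x points along the fingers, y is the direction in which the jaws open and shut, and the axes are right-handed (so a half turn about x gives the same grasp; the last joint's range is limited). The gripper opens to 85 mm and grips with 20 to 120 N. Pads are 22 mm wide; open, the fingers measure 114 mm over their backs; the gripper's body (76 mm by 85 mm) begins 54 mm behind the grasp point. The pads swing forward as they close: fully open they stand 13 mm farther back than shut.
Start: joints at [-1.416, 0.053, 1.613, -0, 1.476, -0.119], TCP at [0.169, -0.602, 0.231] pointing down, gripper open.
Joint ranges: [-3.01, 3.01], [-1.01, 2.22], [0.06, 2.58], [-1.02, 4.17], [0.09, 2.62], [-3.14, 3.14]. Speed limits (rad/s): [2.57, 2.57, 3.14, 3.14, 3.14, 3.14].

## Interface

Orientations are given as a rotation vector (axis times angle).
In Python, from station import get_obs, get_image, camera_model, finish_job, grasp_offset gives the robot as it stands.
- The arm moves only by the shell command python3 -m crank 'ROWS' [OPENING] [FORCE]. ROWS is JSON, a list that holds one entry, the list of rows, each a list of 4 numbers: the shift along the world's x, y, z in m, then the turn about the world's z in degrees. In form: [[[dx, dy, dz, turn], ...]]. A call has 1 to 5 rows; each row is the pose to reach, as a shift and turn from the pose commanded when the call began; what a row does not reach only later rows make up. A row lasts 1/12 s, in which the tool goes at most 41.7 mm and 7.16 degrees, less where a joint would pass 70% of its speed; a pose out of reach is approached as far as the arm can. A call with a gripper value outside its range is refused whole. OPENING is the opening, from 0 (shut) to 1 (fully open), set as the call begins (- or left out, the last holds). The fingers move at their own pace and stop on an object; FORCE is the grip in N (left out, the last holds). Time passes only in rows, so rows that repeat a pose let the fingers close. It gives the time, the measured TCP pose, the force and the opening at its end, in the units of the state.
- get_obs(): the state, without advancing time (a new reading comes with each control period).
- get_image(name): name is "scene" or "top" or "wrist"; returns (picture, depth): 384x512x3 uint8, red, green, blue; 384x512 float32, m along the optical axis (not along the pixel's ray), 0 where there is no reading.
- camera_model(name): a dict with "fx", "fy", "cx", "cy" (pixels), "k1" (the pictures are not rectified: a ray, as slopes to the right and down, at radius r is drawn at 1 + k1 r^2 times it, then the intrinsics apply), "xyz" and "attitude" of the camera in the world. Camera axes: x right, y down, z forward; pixel columns grow to the right and rows downward; lengths in m; the calibration is good to about 2 mm. A picture is of the moment at which its call begins: read the wrist's pose just before it. camera_model takes no time and is no camera call; for the wrist camera it gives the pose at the moment of the call.
- finish_job(): hands the job in, once; it reports no verdict.
The state is a dict: "t": time; "q": joint angles; "dq": joint speeds; "effort": joint torques, N m; "tool_pos": TCP position; "tool_rot": TCP orientation; "contact_force": force on the tool from outside, world axes, zero at the start; "wrist_torque": the same for the moment, N m; "opening": finger opening in m.
Only numpy, scipy, OpenCV 4.12 (cv2) and the standard library are available. Lean on these libraries where they do the work, as an engineer would, in place of code of your own. Each camera call takes 0.05 s, during which the arm holds its last target.

## Task

The scooter's T-bar has been left between two height holes with its sprung button trapped inside the column and the clamp open. Ease the T-bar out of the column until the button snaps through the next hole, and check the lock with a steady pull of about 10 to 15 N on the bar (more than 20 N on the button burrs it). Then fold the red clamp lever fully down, let go of everything, and leave the other things on the bench where they are.

Things in the scene. Friction and masses are not known exactly. Their poses are not given: they have to be found in the camera images.
- column: Fixed front end of a child's scooter, lying level in a plywood cradle screwed to the bench: aluminium tube 35 mm thick, 300 mm long, fork and blue 98 mm wheel at one end, at the other (the mouth) a black clamp collar 47 mm thick, 46 mm long. Origin at bench level under the mouth; +z up, +y level along the tube, out of the mouth towards the T-bar; the tube's axis is 62 mm above the bench.
- middle_hole (a point): The middle one of three button holes, 11 mm wide, 50 mm apart in a row along the top of the column tube (150 mm from the mouth, 80 mm above the bench); axes as the column's. A trapped button lies unseen under the tube's top between the wheel-end hole and this one, and can be felt only.
- tbar: T-bar sliding in and out of the column along the column's y; a key stops it turning. Round steel stem 28 mm thick, crossbar 300 mm long, 22 mm thick, rubber grips 31 mm thick; all 62 mm above the bench. Origin where stem and crossbar meet, axes as the column's; it starts at y = 180 to 190 mm in the column's frame. 0.45 kg; slides at about 3 to 4 N, drawn out towards +y.
- stem_grip (a point): A point on the bare stem's axis, 75 mm from the crossbar towards the column and 105 to 115 mm from the mouth at the start; axes as the column's. The stem can be gripped across from above here. The spring clip in the stem carries a 9 mm brass button, pushed up by some 3 N; its place along the stem differs from bar to bar by up to 9 mm either way.
- stem_end (a point): The crossing of stem and crossbar again (origin of the T-bar). The middle hole is met when it is 201 to 219 mm out from the mouth. The button then springs up 4 mm proud of the tube and locks the bar both ways, with 1 mm of play either way: further pull is carried stiffly by the button's side on the rim of the hole.
- lever (a joint): Angle of the red clamp lever on the collar, rad: 0 = folded fully down, lying level across the top of the collar; grows as it swings up; 1.57 = pointing straight up. Starts at 1.3 to 1.8, stays where it is left; takes about 2 N at its tip to move.
- lever_pivot (a point): The lever's hinge line, parallel to the tube: 30 mm to the column's +x side of the tube's axis, 25 mm behind the mouth, 82 mm above the bench; axes turn with the lever. The lever is 24 mm wide (along the tube), 7 mm thick, 68 mm long. It folds from pointing up, over the tube, towards the column's -x; folded, its upper face is level, 95 mm above the bench.
- lever_tip (a point): The free end of the red clamp lever, 68 mm from the hinge line.
- jar: Glass jar with a steel screw lid, 68 mm in diameter, 85 mm high; origin at the centre of its underside. To be left alone.
- wheel_a: Blue skate wheel lying flat, 54 mm in diameter, 32 mm high; origin at the centre of its underside. To be left alone.
- wheel_b: A second blue skate wheel, the same as the first. To be left alone.
- skate_tool: Red T-shaped skate tool lying flat, about 120 by 100 mm, 18 mm high; origin at bench level below the middle of its stem, cross-piece towards its +x. To be left alone.

How it is judged:
By the outcome, as a careful person would: the job done as asked, in the order asked, and still so for the second after the job is handed in, with the robot touching nothing.
It also fails if it takes over 54 s, if anything falls off the work surface, if the arm or the gripper's body presses on something with over 40 N, if the wrist force passes 120 N, or if a joint passes its speed limit or range.

## Working session

There is one attempt and no reset: what is moved stays moved. The work goes in short steps, Python scripts to look and compute and a shell command to move; the robot and the scene stay as the last step left them, time stands still between calls to the robot, and variables do not carry over. Pictures are saved under pics/ and viewed, and the job is handed in when it is done.

```bash
ls; mkdir -p pics; cat > h.py <<'E'
import numpy as np, cv2, json
from station import *
from scipy.spatial.transform import Rotation as R
def snap(n,f):
    m=camera_model(n); im,d=get_image(n); cv2.imwrite(f'pics/{f}.png',im[:,:,::-1]); np.savez(f'pics/{f}.npz',d=d,im=im); json.dump({k:np.array(v).tolist() for k,v in m.items()},open(f'pics/{f}.json','w')); return m,im,d
def ray(m,u,v):
    p=np.array([(u-m['cx'])/m['fx'],(v-m['cy'])/m['fy']]); q=p.copy()
    for _ in range(20): q=p/(1+m['k1']*(q@q))
    return q
def Rm(m):
    a=np.array(m['attitude'],float)
    return a if a.shape==(3,3) else R.from_rotvec(a).as_matrix()
def load(f):
    z=np.load(f'pics/{f}.npz'); return json.load(open(f'pics/{f}.json')),z['im'],z['d']
def pt(f,u,v,z=None):
    m,im,d=load(f); q=ray(m,u,v); w=Rm(m)@np.array([q[0],q[1],1]); o=np.array(m['xyz'])
    if z is None:
        dd=np.median(d[int(v)-1:int(v)+2,int(u)-1:int(u)+2]); return o+dd*w
    return o+w*(z-o[2])/w[2]
E
python3 - <<'E'
from h import *
o=get_obs();print(o, grasp_offset)
print(camera_model('top'));print(camera_model('scene'))
snap('top','top0');snap('scene','scene0');snap('wrist','wrist0')
E
```

```text
pics
{'t': 0.0, 'q': array([-1.41598127e+00,  5.33691395e-02,  1.61429227e+00,  8.45161663e-06,
        1.47599356e+00, -1.19000947e-01]), 'dq': array([ 5.01065386e-04,  4.05131893e-04, -8.73750357e-04,  9.22275960e-05,
       -1.35928418e-03,  1.33147776e-03]), 'effort': array([ 6.18452559e-04, -3.93681693e+01, -3.70175707e+01, -5.59476621e-05,
        7.15182090e-03,  7.80122036e-06]), 'tool_pos': array([ 0.1689103 , -0.6010984 ,  0.23005644]), 'tool_rot': array([ 2.07577913,  0.28814357, -2.07583889]), 'contact_force': array([-0.59689388, -0.18534563,  0.32764052]), 'wrist_torque': array([ 0.03057282, -0.00423552, -0.00381871]), 'opening': 0.08518223743443407} 0.0187
{'fx': 434.23001032858195, 'fy': 434.23001032858195, 'cx': 255.61480881211952, 'cy': 190.36245168678758, 'k1': -0.05635238761179679, 'xyz': array([ 0.44795423, -0.05465796,  1.08426999]), 'attitude': array([-2.11878786,  2.18085169, -0.13579103])}
{'fx': 398.4812066151405, 'fy': 398.4812066151405, 'cx': 254.21614717713652, 'cy': 191.60742254621397, 'k1': -0.10852263962777044, 'xyz': array([1.00495451, 0.21934657, 0.63746722]), 'attitude': array([-1.27199786, -2.29297084,  0.9253986 ])}
```

View pics/top0.png

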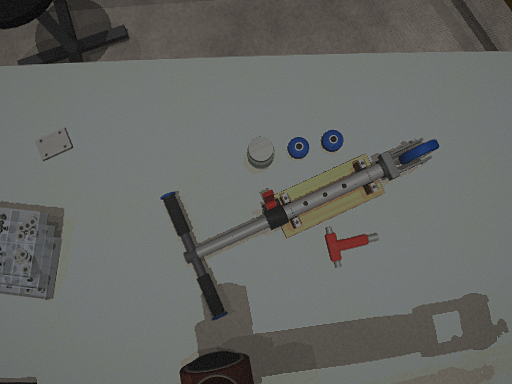

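View pics/scene0.png

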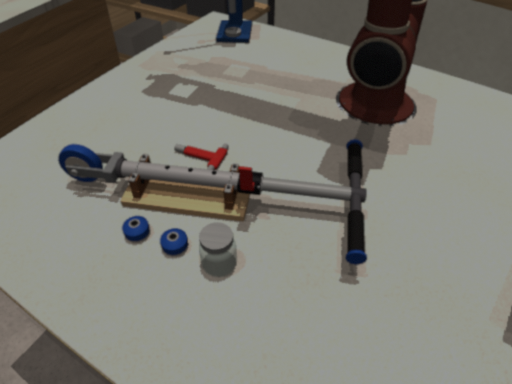

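View pics/wrist0.png

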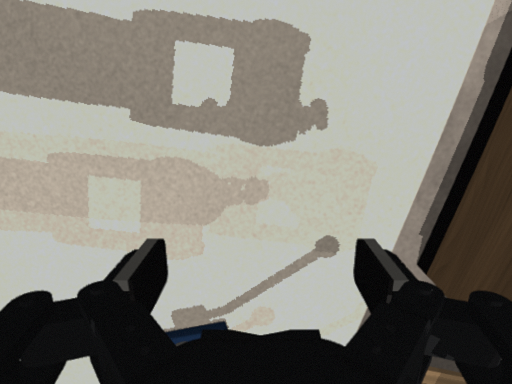

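```bash
python3 - <<'E'
from h import *
m,im,d=load('top0')
c=im[110:330,150:450]; cv2.imwrite('pics/top0c.png',cv2.resize(c[:,:,::-1],(0,0),fx=2.6,fy=2.6,interpolation=cv2.INTER_CUBIC))
m,im,d=load('scene0')
c=im[120:280,50:380]; cv2.imwrite('pics/scene0c.png',cv2.resize(c[:,:,::-1],(0,0),fx=2.4,fy=2.4,interpolation=cv2.INTER_CUBIC))
E
```

```text
(no output)
```

View pics/top0c.png

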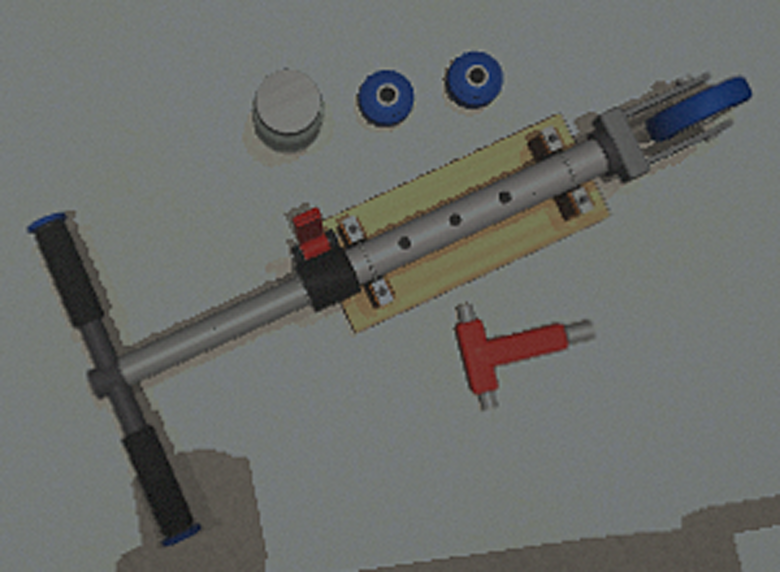

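View pics/scene0c.png

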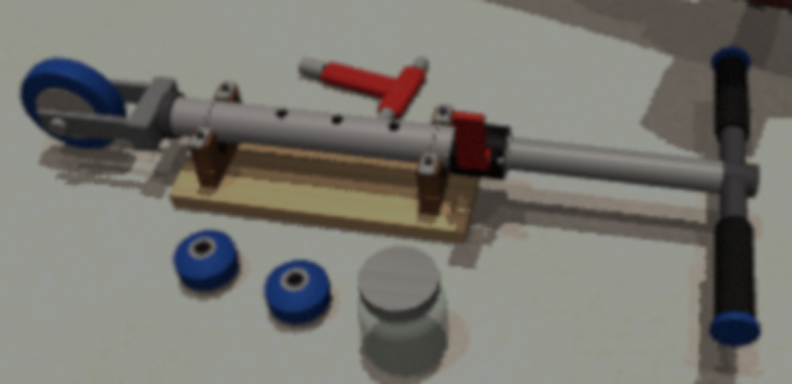

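```bash
python3 - <<'E'
from h import *
T=lambda x,y:(150+x/2.6-.3,110+y/2.6-.3)
S=lambda x,y:(50+x/2.4-.3,120+y/2.4-.3)
tri=lambda a,b:None
def both(n,a,b,z):
    A=T(*a);B=S(*b)
    mt=load('top0')[0];ms=load('scene0')[0]
    L=[]
    for m,(u,v) in((mt,A),(ms,B)):
        q=ray(m,u,v);w=Rm(m)@np.array([q[0],q[1],1]);L.append((np.array(m['xyz']),w/np.linalg.norm(w)))
    M=np.zeros((3,3));bb=np.zeros(3)
    for o,w in L:
        P=np.eye(3)-np.outer(w,w);M+=P;bb+=P@o
    X=np.linalg.solve(M,bb)
    print(n,'tri',X.round(4),'gap',[np.linalg.norm((np.eye(3)-np.outer(w,w))@(X-o)).round(4) for o,w in L],'topz',pt('top0',*A,z).round(4),'scz',pt('scene0',*B,z).round(4),'d',pt('top0',*A).round(4),pt('scene0',*B).round(4))
both('h1',(404,243),(394,126),.08)
both('h2',(455,220),(337,119),.08)
both('h3',(505,197),(281,113),.08)
both('endA',(48,221),(730,55),.062)
both('endB',(182,535),(736,325),.062)
both('levertip',(306,212),(469,116),.15)
both('jar',(287,100),(398,272),.085)
E
```

```text
h1 tri [ 0.5487 -0.1649  0.0799] gap [np.float64(0.0006), np.float64(0.0006)] topz [ 0.5483 -0.1644  0.08  ] scz [ 0.549  -0.1654  0.08  ] d [ 0.5487 -0.1647  0.0769] [ 0.5496 -0.1648  0.0808]
h2 tri [ 0.5679 -0.2114  0.0805] gap [np.float64(0.0005), np.float64(0.0005)] topz [ 0.5677 -0.211   0.08  ] scz [ 0.5677 -0.2123  0.08  ] d [ 0.5678 -0.2111  0.0791] [ 0.5675 -0.2125  0.0797]
h3 tri [ 0.5875 -0.2575  0.0806] gap [np.float64(0.0007), np.float64(0.0007)] topz [ 0.5872 -0.2571  0.08  ] scz [ 0.5873 -0.2587  0.08  ] d [ 0.5875 -0.2576  0.0775] [ 0.5873 -0.2587  0.08  ]
endA tri [0.5534 0.1088 0.2784] gap [np.float64(0.0046), np.float64(0.0046)] topz [0.5798 0.1582 0.062 ] scz [0.2852 0.0357 0.062 ] d [0.5778 0.155  0.0776] [0.3032 0.0403 0.0764]
endB tri [ 0.2218  0.0963 -0.4143] gap [np.float64(0.0119), np.float64(0.0119)] topz [0.2964 0.0406 0.062 ] scz [0.5738 0.158  0.062 ] d [0.2986 0.0391 0.0774] [0.5813 0.1591 0.0721]
levertip tri [ 0.5692 -0.0755  0.1513] gap [np.float64(0.0007), np.float64(0.0007)] topz [ 0.5697 -0.0761  0.15  ] scz [ 0.5677 -0.0756  0.15  ] d [ 0.5703 -0.0762  0.1459] [ 0.5678 -0.0756  0.15  ]
jar tri [ 0.6801 -0.0644  0.0905] gap [np.float64(0.0009), np.float64(0.0009)] topz [ 0.6809 -0.0637  0.085 ] scz [ 0.6772 -0.068   0.085 ] d [ 0.6813 -0.0637  0.083 ] [ 0.6776 -0.0677  0.0856]
```

```bash
cat > pos.py <<'E'
from h import *
o=get_obs(); r=R.from_rotvec(o['tool_rot']).as_matrix()
print('t',round(o['t'],2),'pos',o['tool_pos'].round(4),'xax',r[:,0].round(3),'yaw_y',np.degrees(np.arctan2(r[1,1],r[0,1])).round(2),'F',o['contact_force'].round(2),'op',round(o['opening'],4))
u=np.array([-.385,.923,0]);x=np.array([.923,.385,0]);M=np.array([.510,-.073,0])
d=o['tool_pos']-M; print('col frame',(d@x).round(4),(d@u).round(4),'Fcol',(o['contact_force']@x).round(2),(o['contact_force']@u).round(2),'q6',o['q'][5].round(2))
E
python3 pos.py
```

```text
t 0.15 pos [ 0.1689 -0.6012  0.2303] xax [-0.     0.002 -1.   ] yaw_y -74.31 F [ 0.26 -0.43  0.02] op 0.0855
col frame -0.5182 -0.3563 Fcol 0.07 -0.49 q6 -0.12
```

```bash
python3 -m crank '[[[0.0175,0.037,0,5.7],[0.035,0.074,0,11.4],[0.0525,0.111,0,17.1],[0.07,0.148,0,22.8],[0.0875,0.185,0,28.5]]]' && python3 -m crank '[[[0.0175,0.037,0,5.7],[0.035,0.074,0,11.4],[0.0525,0.111,0,17.1],[0.07,0.148,0,22.8],[0.0875,0.185,0,28.5]]]' &&python3 -m crank '[[[0.0175,0.037,0,5.7],[0.035,0.074,0,11.4],[0.0525,0.111,0,17.1],[0.07,0.148,0,22.8],[0.0875,0.185,0,28.5]]]' && python3 -m crank '[[[0.0175,0.037,0,5.7],[0.036,0.074,0,11.4],[0.036,0.074,0,11.4],[0.036,0.074,0,11.4]]]'; python3 pos.py
```

```text
t: 0.57
tool_pos: [0.2568, -0.4148, 0.2307]
tool_rot: [1.767, 0.722, -1.767]
contact_force: [0.4, -0.4, 1.3]
opening: 0.085
t: 0.98
tool_pos: [0.3442, -0.2298, 0.2311]
tool_rot: [1.425, 1.053, -1.425]
contact_force: [0.9, -0.2, -0.7]
opening: 0.085
t: 1.4
tool_pos: [0.4317, -0.0446, 0.2313]
tool_rot: [1.06, 1.297, -1.06]
contact_force: [1.2, -0.5, -1.6]
opening: 0.0856
t: 1.73
tool_pos: [0.4675, 0.0292, 0.2308]
tool_rot: [0.91, 1.373, -0.912]
contact_force: [-0.5, -1.3, -0.8]
opening: 0.0857
t 1.73 pos [0.4675 0.0292 0.2308] xax [-0.001 -0.    -1.   ] yaw_y 22.83 F [-0.48 -1.31 -0.85] op 0.0857
col frame 0.0001 0.1107 Fcol -0.95 -1.03 q6 -0.49
```

```bash
python3 - <<'E'
from h import *
m,im,d=snap('wrist','w1');print(m['xyz'],Rm(m).round(2).tolist())
E
python3 pos.py
```

```text
[0.44178993 0.09112243 0.37338962] [[0.92, 0.37, 0.1], [0.39, -0.89, -0.25], [-0.0, 0.27, -0.96]]
t 1.78 pos [0.4673 0.0279 0.2308] xax [-0.001 -0.    -1.   ] yaw_y 22.68 F [0.76 0.   0.49] op 0.0855
col frame -0.0006 0.1096 Fcol 0.7 -0.29 q6 -0.49
```

View pics/w1.png

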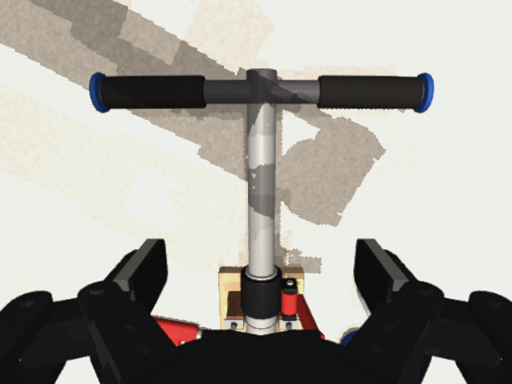

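```bash
python3 - <<'E'
from h import *
u=np.array([-.385,.923,0]);x=np.array([.923,.385,0]);M=np.array([.510,-.073,0])
for p in [(262,91),(261.5,150),(261,220),(261,267)]:
    P=pt('w1',*p,.062);D=pt('w1',*p);d=P-M;print(p,P.round(4),(d@x).round(4),(d@u).round(4),'depth',D.round(4))
m,im,d=load('w1')
print([int(k) for k in im[200,235:290].mean(1)])
print([int(k) for k in im[200,235:290,0]])
E
```

```text
(262, 91) [0.4393 0.1001 0.062 ] 0.0014 0.187 depth [0.4395 0.0996 0.0768]
(261.5, 150) [0.4607 0.0482 0.062 ] 0.0012 0.1309 depth [0.4598 0.0501 0.0757]
(261, 220) [ 0.4889 -0.02    0.062 ] 0.0009 0.057 depth [ 0.4868 -0.0151  0.0759]
(261, 267) [ 0.5104 -0.071   0.062 ] 0.0011 0.0017 depth [ 0.5073 -0.0638  0.0758]
[234, 234, 233, 235, 235, 234, 233, 232, 230, 228, 217, 217, 199, 95, 82, 92, 97, 103, 103, 106, 108, 111, 111, 113, 119, 124, 129, 126, 123, 119, 116, 112, 109, 106, 105, 104, 102, 96, 90, 98, 129, 147, 150, 149, 147, 143, 145, 145, 145, 144, 147, 149, 149, 148, 150]
[237, 237, 236, 237, 237, 237, 237, 237, 236, 235, 229, 230, 215, 100, 84, 95, 100, 106, 107, 109, 112, 114, 114, 116, 122, 128, 132, 129, 126, 122, 119, 116, 113, 110, 109, 108, 105, 99, 93, 103, 139, 158, 161, 160, 157, 154, 157, 156, 156, 155, 158, 160, 160, 160, 162]
```

```bash
python3 -m crank '[[[0.001,0,-0.04,0],[0.001,0,-0.08,0],[0.001,0,-0.12,0],[0.001,0,-0.155,0],[0.001,0,-0.172,0]]]' && python3 -m crank '[[[0,0,-0.009,0],[0,0,-0.016,0],[0,0,-0.016,0],[0,0,-0.016,0]]]'; python3 pos.py; python3 -m crank '[[[0,0,0,0],[0,0,0,0],[0,0,0,0],[0,0,0,0],[0,0,0,0]]]' 0 60;python3 -m crank '[[[0,0,0,0],[0,0,0,0],[0,0,0,0],[0,0,0,0],[0,0,0,0]]]'; python3 pos.py
```

```text
t: 2.2
tool_pos: [0.4644, 0.0259, 0.0542]
tool_rot: [0.914, 1.376, -0.921]
contact_force: [-0.6, -0.6, -0.7]
opening: 0.085
t: 2.53
tool_pos: [0.4695, 0.0266, 0.0446]
tool_rot: [0.915, 1.368, -0.914]
contact_force: [0.7, 0.2, 0.8]
opening: 0.0854
t 2.53 pos [0.4695 0.0266 0.0446] xax [ 0.002 -0.    -1.   ] yaw_y 22.52 F [0.68 0.2  0.78] op 0.0854
col frame 0.001 0.1076 Fcol 0.71 -0.07 q6 -0.49
t: 2.95
tool_pos: [0.4689, 0.0274, 0.044]
tool_rot: [0.914, 1.37, -0.913]
contact_force: [-6.1, 0.5, 5.6]
opening: 0.0266
t: 3.37
tool_pos: [0.4689, 0.0273, 0.0441]
tool_rot: [0.914, 1.37, -0.914]
contact_force: [-2.6, -0.2, 5.7]
opening: 0.0263
t 3.37 pos [0.4689 0.0273 0.0441] xax [ 0. -0. -1.] yaw_y 22.6 F [-2.58 -0.18  5.68] op 0.0263
col frame 0.0007 0.1085 Fcol -2.45 0.83 q6 -0.49
```

```bash
python3 -m crank '[[[-0.0004,0.0009,0,0],[-0.0008,0.0018,0,0],[-0.0015,0.0037,0,0],[-0.0023,0.0055,0,0],[-0.0031,0.0074,0,0]]]'; python3 pos.py; python3 -m crank '[[[-0.0004,0.0009,0,0],[-0.0008,0.0018,0,0],[-0.0008,0.0018,0,0]]]'; python3 pos.py
```

```text
t: 3.78
tool_pos: [0.4662, 0.0338, 0.0441]
tool_rot: [0.913, 1.368, -0.914]
contact_force: [-0.6, -5.6, 5.0]
opening: 0.0265
t 3.78 pos [0.4662 0.0338 0.0441] xax [ 0.002 -0.002 -1.   ] yaw_y 22.6 F [-0.6  -5.61  5.04] op 0.0265
col frame 0.0007 0.1155 Fcol -2.71 -4.94 q6 -0.48
t: 4.03
tool_pos: [0.4653, 0.0359, 0.0441]
tool_rot: [0.913, 1.368, -0.914]
contact_force: [-1.2, -4.5, 6.3]
opening: 0.0259
t 4.03 pos [0.4653 0.0359 0.0441] xax [ 0.001 -0.002 -1.   ] yaw_y 22.61 F [-1.16 -4.53  6.26] op 0.0259
col frame 0.0007 0.1177 Fcol -2.82 -3.73 q6 -0.48
```

```bash
python3 -m crank '[[[-0.0002,0.0005,0,0],[-0.0004,0.0009,0,0],[-0.0006,0.0014,0,0],[-0.0008,0.0018,0,0]]]'; python3 pos.py
```

```text
t: 4.37
tool_pos: [0.4646, 0.0375, 0.0441]
tool_rot: [0.913, 1.368, -0.914]
contact_force: [-0.8, -5.0, 5.2]
opening: 0.0264
t 4.37 pos [0.4646 0.0375 0.0441] xax [ 0.002 -0.002 -1.   ] yaw_y 22.6 F [-0.85 -5.03  5.17] op 0.0264
col frame 0.0007 0.1194 Fcol -2.72 -4.32 q6 -0.47
```

```bash
python3 -m crank '[[[-0.0002,0.0005,0,0],[-0.0004,0.0009,0,0],[-0.0006,0.0014,0,0],[-0.0008,0.0018,0,0]]]'; python3 pos.py
```

```text
t: 4.7
tool_pos: [0.4638, 0.0394, 0.0441]
tool_rot: [0.913, 1.368, -0.914]
contact_force: [0.0, -3.9, 5.7]
opening: 0.0265
t 4.7 pos [0.4638 0.0394 0.0441] xax [ 0.002 -0.002 -1.   ] yaw_y 22.6 F [ 0.04 -3.86  5.71] op 0.0265
col frame 0.0006 0.1215 Fcol -1.45 -3.58 q6 -0.47
```

Now 13 mm out; continuing 2 mm at a time, stopping when the force rises.

```bash
python3 -m crank '[[[-0.0002,0.0005,0,0],[-0.0004,0.0009,0,0],[-0.0006,0.0014,0,0],[-0.0008,0.0018,0,0]]]'; python3 pos.py
```

```text
t: 5.03
tool_pos: [0.463, 0.0412, 0.0441]
tool_rot: [0.913, 1.368, -0.914]
contact_force: [0.5, -5.0, 5.3]
opening: 0.0262
t 5.03 pos [0.463  0.0412 0.0441] xax [ 0.002 -0.002 -1.   ] yaw_y 22.6 F [ 0.5  -4.96  5.32] op 0.0262
col frame 0.0006 0.1235 Fcol -1.45 -4.78 q6 -0.46
```

```bash
python3 pos.py|grep -q 'Fcol -[0-9.]* -[6-9]\|-1[0-9]\.' && echo STOP || python3 -m crank '[[[-0.0002,0.0005,0,0],[-0.0004,0.0009,0,0],[-0.0006,0.0014,0,0],[-0.0008,0.0018,0,0]]]'; python3 pos.py
```

```text
t: 5.37
tool_pos: [0.4623, 0.043, 0.0441]
tool_rot: [0.913, 1.368, -0.914]
contact_force: [0.3, -4.7, 4.8]
opening: 0.0262
t 5.37 pos [0.4623 0.043  0.0441] xax [ 0.002 -0.002 -1.   ] yaw_y 22.6 F [ 0.33 -4.7   4.82] op 0.0262
col frame 0.0007 0.1255 Fcol -1.51 -4.46 q6 -0.46
```

```bash
python3 pos.py|grep -q 'Fcol [-0-9.]* -[6-9]\|-1[0-9]\.' && echo STOP || python3 -m crank '[[[-0.0002,0.0005,0,0],[-0.0004,0.0009,0,0],[-0.0006,0.0014,0,0],[-0.0008,0.0018,0,0]]]'; python3 pos.py
```

```text
t: 5.7
tool_pos: [0.4615, 0.0449, 0.0441]
tool_rot: [0.913, 1.368, -0.914]
contact_force: [0.9, -4.5, 5.3]
opening: 0.0264
t 5.7 pos [0.4615 0.0449 0.0441] xax [ 0.002 -0.001 -1.   ] yaw_y 22.6 F [ 0.91 -4.46  5.3 ] op 0.0264
col frame 0.0006 0.1275 Fcol -0.87 -4.47 q6 -0.46
```

```bash
python3 -m crank '[[[-0.0002,0.0005,0,0],[-0.0004,0.0009,0,0],[-0.0006,0.0014,0,0],[-0.0008,0.0018,0,0]]]'; python3 pos.py
```

```text
t: 6.03
tool_pos: [0.4607, 0.0468, 0.0441]
tool_rot: [0.914, 1.368, -0.914]
contact_force: [0.6, -4.4, 4.6]
opening: 0.0259
t 6.03 pos [0.4607 0.0468 0.0441] xax [ 0.002 -0.001 -1.   ] yaw_y 22.6 F [ 0.64 -4.4   4.64] op 0.0259
col frame 0.0006 0.1295 Fcol -1.11 -4.31 q6 -0.45
```

```bash
python3 pos.py|grep -q 'Fcol [-0-9.]* -\([6-9]\|1[0-9]\)\.' && echo STOP || python3 -m crank '[[[-0.0002,0.0005,0,0],[-0.0004,0.0009,0,0],[-0.0006,0.0014,0,0],[-0.0008,0.0018,0,0]]]'; python3 pos.py
```

```text
t: 6.37
tool_pos: [0.46, 0.0486, 0.0441]
tool_rot: [0.914, 1.368, -0.913]
contact_force: [0.3, -4.1, 5.2]
opening: 0.0261
t 6.37 pos [0.46   0.0486 0.0441] xax [ 0.002 -0.001 -1.   ] yaw_y 22.6 F [ 0.34 -4.1   5.19] op 0.0261
col frame 0.0006 0.1315 Fcol -1.26 -3.91 q6 -0.45
```

```bash
python3 pos.py|grep -q 'Fcol [-0-9.]* -\([6-9]\|1[0-9]\)\.' && echo STOP || python3 -m crank '[[[-0.0002,0.0005,0,0],[-0.0004,0.0009,0,0],[-0.0006,0.0014,0,0],[-0.0008,0.0018,0,0]]]'; python3 pos.py
```

```text
t: 6.7
tool_pos: [0.459, 0.0508, 0.0441]
tool_rot: [0.914, 1.369, -0.913]
contact_force: [-0.2, -2.4, 5.6]
opening: 0.0262
t 6.7 pos [0.459  0.0508 0.0441] xax [ 0.002 -0.    -1.   ] yaw_y 22.59 F [-0.17 -2.38  5.6 ] op 0.0262
col frame 0.0006 0.1339 Fcol -1.07 -2.14 q6 -0.45
```

```bash
python3 pos.py|grep -q 'Fcol [-0-9.]* -\([6-9]\|1[0-9]\)\.' && echo STOP || python3 -m crank '[[[-0.0002,0.0005,0,0],[-0.0004,0.0009,0,0],[-0.0006,0.0014,0,0],[-0.0008,0.0018,0,0]]]'; python3 pos.py
```

```text
t: 7.03
tool_pos: [0.4586, 0.0518, 0.0441]
tool_rot: [0.913, 1.367, -0.914]
contact_force: [1.8, -7.1, 3.4]
opening: 0.0262
t 7.03 pos [0.4586 0.0518 0.0441] xax [ 0.003 -0.002 -1.   ] yaw_y 22.62 F [ 1.81 -7.07  3.39] op 0.0262
col frame 0.0006 0.135 Fcol -1.05 -7.22 q6 -0.44
```

```bash
python3 -m crank '[[[-0.0002,0.0005,0,0],[-0.0002,0.0005,0,0],[-0.0002,0.0005,0,0]]]'; python3 pos.py; python3 - <<'E'
from h import *
snap('top','top1')
m,im,d=load('top1')
c=im[170:270,170:370]; cv2.imwrite('pics/top1c.png',cv2.resize(c[:,:,::-1],(0,0),fx=4,fy=4,interpolation=cv2.INTER_CUBIC))
E
```

```text
t: 7.28
tool_pos: [0.4585, 0.0519, 0.0441]
tool_rot: [0.913, 1.366, -0.914]
contact_force: [2.9, -7.7, 3.2]
opening: 0.0267
t 7.28 pos [0.4585 0.0519 0.0441] xax [ 0.003 -0.003 -1.   ] yaw_y 22.61 F [ 2.89 -7.71  3.2 ] op 0.0267
col frame 0.0006 0.1351 Fcol -0.3 -8.23 q6 -0.44
```

View pics/top1c.png

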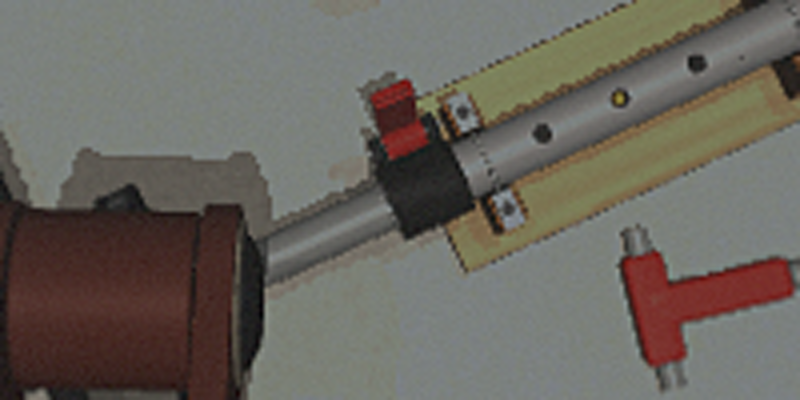

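The brass button now shows in the middle hole, at crop pixel (620,98). Next is the steady test pull.

```bash
python3 -m crank '[[[-0.0002,0.0005,0,0],[-0.0004,0.0009,0,0],[-0.0004,0.0009,0,0],[-0.0004,0.0009,0,0]]]'; python3 pos.py
```

```text
t: 7.67
tool_pos: [0.4585, 0.0521, 0.0441]
tool_rot: [0.911, 1.364, -0.914]
contact_force: [4.0, -11.5, 2.2]
opening: 0.0262
t 7.67 pos [0.4585 0.0521 0.0441] xax [ 0.004 -0.005 -1.   ] yaw_y 22.62 F [  4.03 -11.54   2.19] op 0.0262
col frame 0.0006 0.1352 Fcol -0.72 -12.21 q6 -0.44
```

```bash
python3 -m crank '[[[-0.0001,0.0002,0,0],[-0.0001,0.0002,0,0],[-0.0001,0.0002,0,0],[-0.0001,0.0002,0,0],[-0.0001,0.0002,0,0]]]'; python3 pos.py;python3 -m crank '[[[0,0,0,0],[0,0,0,0],[0,0,0,0],[0,0,0,0],[0,0,0,0]]]'; python3 pos.py;python3 -m crank '[[[0,0,0,0],[0,0,0,0],[0,0,0,0]]]'; python3 pos.py
```

```text
t: 8.08
tool_pos: [0.4585, 0.052, 0.0441]
tool_rot: [0.911, 1.364, -0.914]
contact_force: [4.3, -11.6, 0.9]
opening: 0.0262
t 8.08 pos [0.4585 0.052  0.0441] xax [ 0.004 -0.005 -1.   ] yaw_y 22.62 F [  4.34 -11.65   0.9 ] op 0.0262
col frame 0.0006 0.1352 Fcol -0.48 -12.42 q6 -0.44
t: 8.5
tool_pos: [0.4585, 0.052, 0.0441]
tool_rot: [0.911, 1.364, -0.914]
contact_force: [4.3, -10.5, 2.2]
opening: 0.0266
t 8.5 pos [0.4585 0.052  0.0441] xax [ 0.004 -0.005 -1.   ] yaw_y 22.62 F [  4.3  -10.53   2.21] op 0.0266
col frame 0.0006 0.1352 Fcol -0.09 -11.37 q6 -0.44
t: 8.75
tool_pos: [0.4585, 0.052, 0.0441]
tool_rot: [0.911, 1.364, -0.914]
contact_force: [4.4, -11.1, 2.0]
opening: 0.0266
t 8.75 pos [0.4585 0.052  0.0441] xax [ 0.004 -0.005 -1.   ] yaw_y 22.61 F [  4.41 -11.09   1.96] op 0.0266
col frame 0.0006 0.1352 Fcol -0.2 -11.93 q6 -0.44
```

```bash
python3 -m crank '[[[0.0003,-0.0007,0,0],[0.0006,-0.0014,0,0],[0.001,-0.0023,0,0],[0.001,-0.0023,0,0]]]'; python3 pos.py; python3 - <<'E'
from h import *
u=np.array([-.385,.923,0]);x=np.array([.923,.385,0]);M=np.array([.510,-.073,0])
for f in('top1','scene0'):
    m,im,d=load(f); I=im.astype(int)
    mk=(I[...,0]>90)&(I[...,0]>2*I[...,1])&(I[...,0]>2*I[...,2])
    pts=[]
    for v,uu in zip(*np.nonzero(mk)):
        if d[v,uu]<=0: continue
        q=ray(m,uu,v);P=np.array(m['xyz'])+Rm(m)@np.array([q[0],q[1],1])*d[v,uu]-M
        a=[P@x,P@u,P[2]]
        if abs(a[1]+.025)<.04 and abs(a[0])<.1 and a[2]>.06: pts.append(a)
    p=np.array(pts); print(f,len(p)); 
    p=p[p[:,2].argsort()]; print((p[::max(1,len(p)//16)]*1000).round(0).tolist())
E
```

```text
t: 9.08
tool_pos: [0.4586, 0.0518, 0.0441]
tool_rot: [0.915, 1.369, -0.913]
contact_force: [1.0, -2.6, 5.4]
opening: 0.0262
t 9.08 pos [0.4586 0.0518 0.0441] xax [ 0.002 -0.    -1.   ] yaw_y 22.58 F [ 1.03 -2.58  5.36] op 0.0262
col frame 0.0006 0.1349 Fcol -0.04 -2.77 q6 -0.44
top1 104
[[34.0, -38.0, 71.0], [34.0, -25.0, 85.0], [26.0, -13.0, 86.0], [24.0, -23.0, 86.0], [33.0, -32.0, 87.0], [32.0, -34.0, 87.0], [36.0, -25.0, 88.0], [32.0, -27.0, 88.0], [31.0, -36.0, 89.0], [30.0, -25.0, 90.0], [28.0, -24.0, 91.0], [47.0, -17.0, 144.0], [49.0, -35.0, 147.0], [51.0, -35.0, 147.0], [52.0, -31.0, 148.0], [54.0, -32.0, 149.0], [53.0, -24.0, 150.0], [51.0, -17.0, 151.0]]
scene0 30
[[-29.0, -56.0, 71.0], [28.0, -15.0, 90.0], [33.0, -14.0, 92.0], [53.0, -28.0, 148.0], [53.0, -27.0, 148.0], [53.0, -36.0, 149.0], [53.0, -19.0, 149.0], [55.0, -30.0, 150.0], [53.0, -34.0, 150.0], [52.0, -25.0, 150.0], [53.0, -28.0, 150.0], [55.0, -24.0, 150.0], [54.0, -17.0, 150.0], [52.0, -27.0, 150.0], [53.0, -30.0, 150.0], [54.0, -21.0, 150.0], [51.0, -16.0, 150.0], [54.0, -32.0, 150.0], [51.0, -34.0, 150.0], [51.0, -32.0, 150.0], [52.0, -21.0, 151.0], [54.0, -15.0, 151.0], [53.0, -23.0, 151.0], [56.0, -22.0, 151.0], [53.0, -36.0, 151.0], [53.0, -17.0, 151.0], [53.0, -19.0, 151.0], [52.0, -30.0, 152.0], [53.0, -28.0, 153.0], [53.0, -27.0, 153.0]]
```

```bash
python3 -m crank '[[[0,0,0,0],[0,0,0,0],[0,0,0,0],[0,0,0,0]]]' 0.8; python3 pos.py; python3 -m crank '[[[0,0,0.03,0],[0,0,0.07,0],[0,0,0.11,0],[0,0,0.14,0],[0,0,0.155,0]]]'; python3 -m crank '[[[0.029,-0.023,0,0],[0.058,-0.046,0,0],[0.087,-0.068,0,0],[0.116,-0.091,0,0],[0.1445,-0.114,0,0]]]' 0; python3 -m crank '[[[0,0,0,0],[0,0,0,0],[0,0,0,0]]]'; python3 - <<'E'
from h import *
snap('scene','scene2');snap('top','top2');snap('wrist','w2')
E
python3 pos.py
```

```text
t: 9.42
tool_pos: [0.4569, 0.0524, 0.0426]
tool_rot: [0.914, 1.372, -0.915]
contact_force: [-0.8, -1.2, -0.8]
opening: 0.0685
t 9.42 pos [0.4569 0.0524 0.0426] xax [-0.002  0.001 -1.   ] yaw_y 22.59 F [-0.79 -1.16 -0.76] op 0.0685
col frame -0.0007 0.1362 Fcol -1.18 -0.77 q6 -0.44
t: 9.83
tool_pos: [0.4595, 0.0522, 0.2033]
tool_rot: [0.916, 1.364, -0.91]
contact_force: [0.1, -0.3, 0.8]
opening: 0.0685
t: 10.25
tool_pos: [0.6032, -0.0628, 0.1977]
tool_rot: [0.914, 1.371, -0.914]
contact_force: [-1.0, 0.4, 1.0]
opening: 0.0081
t: 10.5
tool_pos: [0.6017, -0.0616, 0.1974]
tool_rot: [0.914, 1.372, -0.915]
contact_force: [-0.1, 0.5, -0.0]
opening: -0.0
t 10.65 pos [ 0.6015 -0.0611  0.1985] xax [ 0.  0. -1.] yaw_y 22.65 F [ 0.44  0.31 -0.08] op 0.0002
col frame 0.089 -0.0242 Fcol 0.53 0.12 q6 -0.62
```

View pics/scene2.png

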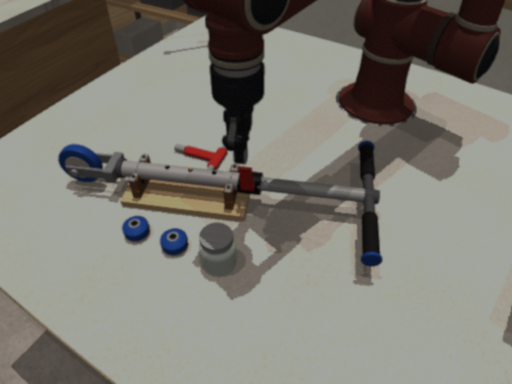

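View pics/w2.png

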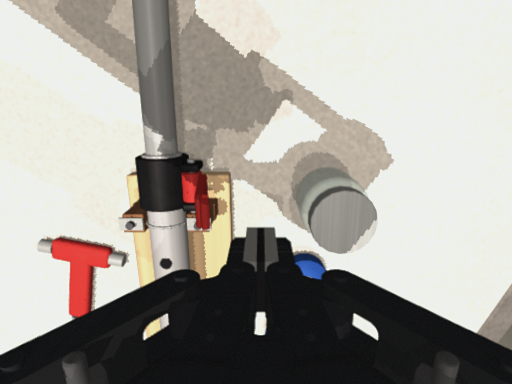

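```bash
python3 -m crank '[[[0,-0.001,-0.03,0],[0.0008,-0.0018,-0.06,0],[0.0008,-0.0018,-0.072,0],[0.0008,-0.0018,-0.072,0]]]'; python3 pos.py;  python3 -m crank '[[[-0.0046,-0.0019,0,0],[-0.0092,-0.0039,0,0],[-0.0138,-0.0058,0,0],[-0.0138,-0.0058,0,0]]]'; python3 pos.py
```

```text
t: 10.98
tool_pos: [0.5998, -0.0625, 0.1222]
tool_rot: [0.912, 1.378, -0.917]
contact_force: [-0.7, 0.3, 0.2]
opening: 0.0
t 10.98 pos [ 0.5998 -0.0625  0.1222] xax [-0.007  0.002 -1.   ] yaw_y 22.63 F [-0.69  0.3   0.25] op 0.0
col frame 0.0869 -0.0249 Fcol -0.52 0.54 q6 -0.62
t: 11.32
tool_pos: [0.5894, -0.0702, 0.1283]
tool_rot: [0.915, 1.367, -0.913]
contact_force: [0.9, 0.3, -0.1]
opening: -0.0
t 11.32 pos [ 0.5894 -0.0702  0.1283] xax [ 0.003 -0.001 -1.   ] yaw_y 22.56 F [ 0.93  0.33 -0.05] op -0.0
col frame 0.0744 -0.0279 Fcol 0.99 -0.05 q6 -0.64
```

```bash
python3 -m crank '[[[-0.0037,-0.0007,0,0],[-0.0074,-0.0022,0,0],[-0.011,-0.0037,0,0],[-0.011,-0.0037,0,0]]]'; python3 pos.py;  python3 -m crank '[[[-0.0046,-0.0019,0,0],[-0.0092,-0.0039,0,0],[-0.0092,-0.0039,0,0]]]'; python3 pos.py
```

```text
t: 11.65
tool_pos: [0.5785, -0.0735, 0.1273]
tool_rot: [0.915, 1.368, -0.913]
contact_force: [1.3, 0.2, 1.0]
opening: -0.0
t 11.65 pos [ 0.5785 -0.0735  0.1273] xax [ 0.002 -0.    -1.   ] yaw_y 22.57 F [1.32 0.21 1.05] op -0.0
col frame 0.063 -0.0269 Fcol 1.3 -0.31 q6 -0.65
t: 11.9
tool_pos: [0.5686, -0.0775, 0.1266]
tool_rot: [0.914, 1.37, -0.914]
contact_force: [1.7, 0.1, 1.0]
opening: 0.0001
t 11.9 pos [ 0.5686 -0.0775  0.1266] xax [ 0. -0. -1.] yaw_y 22.57 F [1.75 0.12 0.98] op 0.0001
col frame 0.0524 -0.0268 Fcol 1.66 -0.57 q6 -0.66
```

```bash
python3 - <<'E'
from h import *
m,im,d=snap('scene','scene3')
c=im[100:260,130:330]; cv2.imwrite('pics/scene3c.png',cv2.resize(c[:,:,::-1],(0,0),fx=4,fy=3.7,interpolation=cv2.INTER_CUBIC))
E
```

```text
(no output)
```

View pics/scene3c.png

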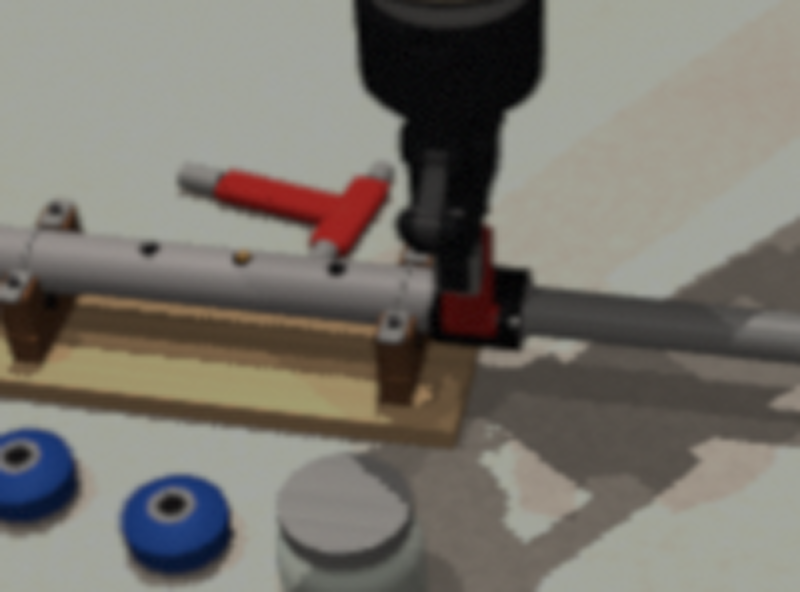

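```bash
python3 -m crank '[[[-0.008,-0.003,0.0005,0],[-0.0165,-0.0047,0.0005,0],[-0.0225,-0.0075,-0.001,0],[-0.0294,-0.0101,-0.003,0],[-0.0294,-0.0101,-0.003,0]]]'; python3 pos.py
```

```text
t: 12.37
tool_pos: [0.5378, -0.0878, 0.1225]
tool_rot: [0.914, 1.372, -0.916]
contact_force: [0.7, 0.1, -0.0]
opening: -0.0002
t 12.37 pos [ 0.5378 -0.0878  0.1225] xax [-0.002 -0.    -1.   ] yaw_y 22.55 F [ 0.69  0.1  -0.02] op -0.0002
col frame 0.02 -0.0244 Fcol 0.68 -0.17 q6 -0.69
```

```bash
python3 -m crank '[[[-0.0055,-0.0023,-0.0035,0],[-0.011,-0.0046,-0.008,0],[-0.015,-0.0063,-0.013,0],[-0.0194,-0.0081,-0.019,0],[-0.0194,-0.0081,-0.019,0]]]'; python3 pos.py
python3 - <<'E'
from h import *
m,im,d=snap('scene','scene4')
c=im[100:260,130:330]; cv2.imwrite('pics/scene4c.png',cv2.resize(c[:,:,::-1],(0,0),fx=4,fy=3.7,interpolation=cv2.INTER_CUBIC))
E
```

```text
t: 12.78
tool_pos: [0.5184, -0.0957, 0.103]
tool_rot: [0.913, 1.373, -0.916]
contact_force: [-0.3, -0.8, 0.1]
opening: 0.0003
t 12.78 pos [ 0.5184 -0.0957  0.103 ] xax [-0.003 -0.    -1.   ] yaw_y 22.58 F [-0.34 -0.81  0.07] op 0.0003
col frame -0.001 -0.0242 Fcol -0.62 -0.62 q6 -0.72
```

View pics/scene4c.png

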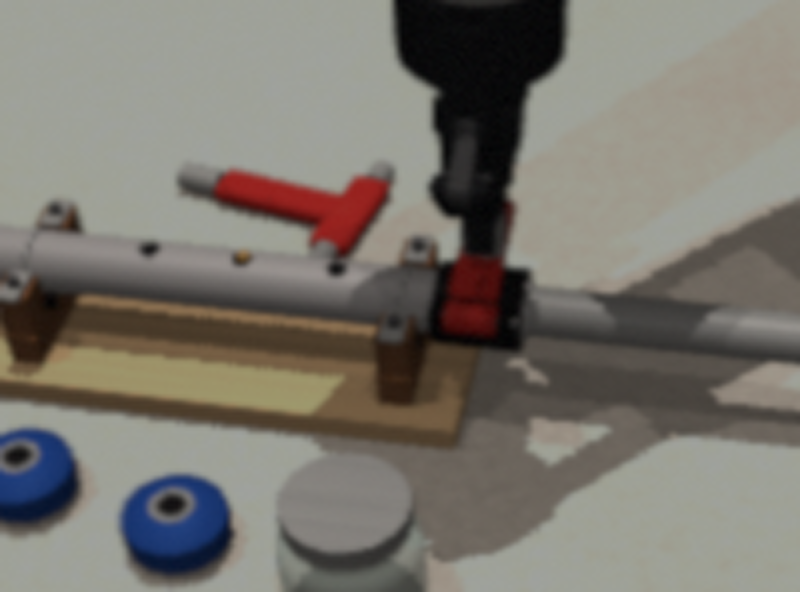

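```bash
python3 -m crank '[[[-0.004,-0.0017,-0.003,0],[-0.009,-0.0038,-0.005,0],[-0.014,-0.0058,-0.006,0],[-0.0165,-0.007,-0.007,0],[-0.0165,-0.007,-0.007,0]]]'; python3 pos.py;python3 -m crank '[[[0,0,-0.001,0],[0,0,-0.002,0],[0,0,-0.002,0]]]';python3 pos.py
```

```text
t: 13.25
tool_pos: [0.5028, -0.1026, 0.0969]
tool_rot: [0.914, 1.371, -0.915]
contact_force: [-0.3, 0.0, 1.1]
opening: -0.0
t 13.25 pos [ 0.5028 -0.1026  0.0969] xax [-0.001 -0.    -1.   ] yaw_y 22.57 F [-0.34  0.01  1.05] op -0.0
col frame -0.0181 -0.0246 Fcol -0.31 0.15 q6 -0.74
t: 13.5
tool_pos: [0.5032, -0.1025, 0.095]
tool_rot: [0.913, 1.371, -0.915]
contact_force: [-1.1, -1.1, 1.9]
opening: -0.0003
t 13.5 pos [ 0.5032 -0.1025  0.095 ] xax [-0.001 -0.    -1.   ] yaw_y 22.59 F [-1.05 -1.06  1.94] op -0.0003
col frame -0.0176 -0.0246 Fcol -1.38 -0.58 q6 -0.74
```

```bash
python3 -m crank '[[[0,0,-0.001,0],[0,0,-0.002,0],[0,0,-0.002,0]]]';python3 pos.py
```

```text
t: 13.75
tool_pos: [0.5034, -0.1026, 0.0945]
tool_rot: [0.913, 1.372, -0.915]
contact_force: [-6.4, 0.6, 10.6]
opening: 0.0
t 13.75 pos [ 0.5034 -0.1026  0.0945] xax [-0.002 -0.    -1.   ] yaw_y 22.61 F [-6.39  0.58 10.6 ] op 0.0
col frame -0.0175 -0.0248 Fcol -5.68 3.0 q6 -0.74
```

```bash
python3 -m crank '[[[0,0,-0.001,0],[0,0,-0.0015,0],[0,0,-0.0015,0]]]';python3 pos.py; python3 -m crank '[[[0,0,0.005,0],[0,0,0.03,0],[0,0,0.07,0],[0,0,0.11,0],[0,0,0.12,0]]]';python3 -m crank '[[[-0.02,-0.035,0,0],[-0.04,-0.07,0,0],[-0.05,-0.1,0,0],[-0.05,-0.1,0,0]]]'; python3 - <<'E'
from h import *
m,im,d=snap('scene','scene5');I=im
c=im[100:260,110:390]; cv2.imwrite('pics/scene5c.png',cv2.resize(c[:,:,::-1],(0,0),fx=2.8,fy=2.8,interpolation=cv2.INTER_CUBIC))
snap('top','top5')
u=np.array([-.385,.923,0]);x=np.array([.923,.385,0]);M=np.array([.510,-.073,0])
for f in('top5','scene5'):
    m,im,d=load(f); I=im.astype(int)
    mk=(I[...,0]>90)&(I[...,0]>2*I[...,1])&(I[...,0]>2*I[...,2])
    pts=[]
    for v,uu in zip(*np.nonzero(mk)):
        if d[v,uu]<=0: continue
        q=ray(m,uu,v);P=np.array(m['xyz'])+Rm(m)@np.array([q[0],q[1],1])*d[v,uu]-M
        a=[P@x,P@u,P[2]]
        if abs(a[1]+.025)<.025 and abs(a[0])<.1 and a[2]>.06: pts.append(a)
    p=np.array(pts); print(f,len(p)); 
    if len(p): p=p[p[:,0].argsort()]; print((p[::max(1,len(p)//16)]*1000).round(0).tolist())
E
python3 pos.py
```

```text
t: 14.0
tool_pos: [0.5035, -0.1027, 0.0943]
tool_rot: [0.912, 1.372, -0.915]
contact_force: [-10.8, 1.1, 17.1]
opening: -0.0001
t 14.0 pos [ 0.5035 -0.1027  0.0943] xax [-0.002 -0.001 -1.   ] yaw_y 22.62 F [-10.77   1.06  17.07] op -0.0001
col frame -0.0174 -0.0249 Fcol -9.53 5.12 q6 -0.74
t: 14.42
tool_pos: [0.5068, -0.1032, 0.2189]
tool_rot: [0.915, 1.36, -0.91]
contact_force: [1.0, -1.0, 1.2]
opening: -0.0001
t: 14.75
tool_pos: [0.4523, -0.2062, 0.2116]
tool_rot: [0.916, 1.367, -0.919]
contact_force: [0.2, -0.4, 0.6]
opening: 0.0001
top5 302
[[-39.0, -21.0, 98.0], [-29.0, -28.0, 94.0], [-25.0, -30.0, 92.0], [-21.0, -32.0, 92.0], [-17.0, -34.0, 94.0], [-12.0, -13.0, 94.0], [-8.0, -15.0, 96.0], [-5.0, -34.0, 95.0], [-0.0, -14.0, 94.0], [4.0, -34.0, 90.0], [8.0, -18.0, 94.0], [13.0, -25.0, 91.0], [17.0, -27.0, 95.0], [21.0, -29.0, 94.0], [26.0, -24.0, 89.0], [30.0, -20.0, 88.0], [34.0, -17.0, 88.0]]
scene5 320
[[-38.0, -19.0, 96.0], [-33.0, -27.0, 97.0], [-26.0, -26.0, 95.0], [-20.0, -19.0, 96.0], [-15.0, -14.0, 96.0], [-10.0, -15.0, 95.0], [-5.0, -30.0, 95.0], [1.0, -31.0, 97.0], [5.0, -25.0, 96.0], [10.0, -34.0, 94.0], [14.0, -27.0, 97.0], [20.0, -36.0, 95.0], [24.0, -19.0, 96.0], [30.0, -14.0, 92.0], [33.0, -36.0, 89.0], [36.0, -21.0, 88.0]]
t 14.85 pos [ 0.4534 -0.2031  0.2113] xax [ 0.     0.001 -1.   ] yaw_y 22.46 F [ 0.75 -0.12 -0.09] op 0.0002
col frame -0.1023 -0.0983 Fcol 0.65 -0.4 q6 -0.96
```

View pics/scene5c.png

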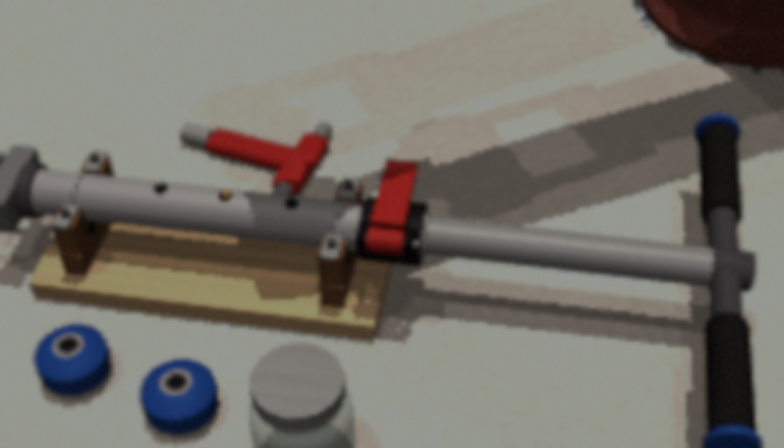

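View pics/top5.png

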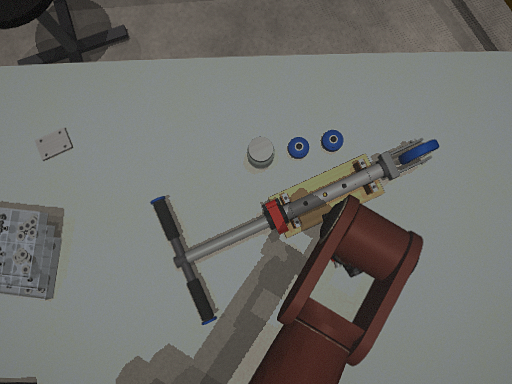

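The lever lies level at about 95 mm along its full length. The brass button shows in the middle hole (scene crop pixel (226,195)), the other things haven't moved, and the arm is clear. I'm handing in.

```bash
python3 -m crank '[[[0,0,0,0],[0,0,0,0],[0,0,0,0]]]'; python3 -c "
from station import *
print(finish_job())"
```

```text
t: 15.1
tool_pos: [0.4541, -0.2014, 0.2115]
tool_rot: [0.913, 1.371, -0.913]
contact_force: [-0.0, -0.7, 0.3]
opening: 0.0001
the job is handed in; nothing more can be done
None
```

The T-bar is locked in the middle hole, the red clamp lever is folded fully down, and the job was handed in at 15.1 s.

- **T-bar:** I gripped the stem and drew it out about 26 mm against roughly 4 N of sliding force. The force dipped, then rose sharply, and the top camera showed the brass button in the middle hole.
- **Lock check:** I held a steady pull of about 11.4–12.4 N for just over 1 s, and the bar did not move. The highest pull I read was 12.4 N, below the 20 N limit. I then eased off and let go.
- **Lever:** I folded it with the shut fingertips until it stopped hard, at about 17 N downward. Depth readings from both cameras then put its upper face level, at about 95 mm above the bench.
- **Last look:** the button was still in the middle hole, and the jar, wheels and skate tool looked unmoved. The arm was clear of everything, and the force reading was about zero.

One reading was slightly off: the gripper showed about 26 mm on the 28 mm stem, but it did not slip. No check failed.

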